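# Spring cartridge check: compress to the band, read the force, reject the hard one

## Robot

A 6-joint arm with a two-finger parallel gripper is mounted at the origin on a cart in front of the work surface, level with it; the furniture and walls round the work are solid. World frame = base frame: x ahead of the robot, y to its left, z up, the work surface at z = 0. Lengths are in m, angles in rad, forces in N, time in s.
With the tool pointing down it reaches from about 0.25 to 0.775 m from the base axis. Payload 4 kg.
Tool frame: the origin (TCP) lies between the finger pads; the fingertips stand 25 mm ahead of it and the grasp point (between the pads) lies 6 mm ahead of it (robot.tip_reach is the z of the fingertips in the tool frame, in m); z points along the fingers, y is the line along which they close (so a half turn about z gives the same grasp; the last joint's range is limited). The gripper opens to 94 mm and grips with 3 to 60 N. Pads are 16 mm wide; open, the fingers measure 119 mm over their backs; the gripper's body (75 mm by 177 mm) begins 78 mm behind the grasp point.
Start: joints at [1.002, 0.087, 1.371, -0, 1.684, -0.103], TCP at [0.247, 0.491, 0.231] pointing down, gripper open.
Joint ranges: [-3.1, 3.1], [-0.76, 2.03], [0.27, 2.55], [-1.08, 4.22], [0.17, 2.65], [-2.57, 2.57]. Speed limits (rad/s): [2.79, 2.79, 3.14, 3.14, 3.14, 3.14].

## Interface

Orientations are given as [roll, pitch, yaw] about the fixed x, y, z axes, in that order (R = Rz(yaw) Ry(pitch) Rx(roll)).
In Python, from bench import robot gives the robot as it stands. The module is installed in compiled form; this text tells all that it offers.
- The arm moves only by the shell command python3 -m handwheel 'ROWS'. ROWS is JSON, a list of rows, each a list of 3 entries, a list of its own where there are three numbers: the turn, a rotation vector about the world's x, y, z in units of 90 degrees (1.0 is 90 degrees), then the shift along the world's x, y, z in units of 0.05 m (1.0 is 0.05 m), then the closure, from 0 (fully open) to 1 (shut). A call has 1 to 5 rows; each row shifts and turns the commanded pose from where the row before left it; what a row does not reach is not made up. A row lasts 1/10 s, in which the tool goes at most 50 mm and 8.59 degrees, less where a joint would pass 70% of its speed; a pose out of reach is approached as far as the arm can. A call with a number of a shift or a turn outside -1 to 1 is refused whole. A call with a gripper value outside its range is refused whole. The fingers move at their own pace and stop on an object; the grip force is fixed at half the most. Time passes only in rows, so rows that do not move let the fingers close. It gives the time, the measured TCP pose, the force, the opening and the grip force at its end, in the units of the state.
- robot.get_obs(): the state, without advancing time (a new reading comes with each control period).
- robot.snapshot(name): name is "side" or "top" or "wrist"; returns (picture, depth): 480x640x3 uint8, red, green, blue; 480x640 float32, m along the optical axis (not along the pixel's ray), 0 where there is no reading.
- robot.calibration(name): a dict with "mtx" (3x3 intrinsics, pixels), "extrinsics" (4x4, takes a point from camera to world coordinates); the wrist camera has in their place "hand_eye" (4x4, takes a point from camera to tool coordinates, whose origin is the TCP and whose axes are the flange's). Camera axes: x right, y down, z forward; pixel columns grow to the right and rows downward; lengths in m; the calibration is good to about 2 mm. A picture is of the moment at which its call begins: read the wrist's pose just before it. calibration takes no time and is no camera call.
- robot.close_job(): hands the job in; it is judged then, once.
Trained networks look in the newest picture that a camera, given by its name, has taken for a name from the list of things; names that differ only in an ending like _2 or _b are one class to them, and where a whole thing is asked for, a point or a joint stands for the part that bears it (a point fixed in the world has none). Each returns a list of dicts, best first, with "p" (0 to 1); they miss things now and then, are a little off and sometimes report something else, mostly with a low value. They report only what shows in the picture. A call takes as long as a camera call.
- robot.boxes_of(query, camera): "bbox" ([left, top, right, bottom] in pixels, round what is visible of it).
The state is a dict: "time": time; "joint_positions": joint angles; "qvel": joint speeds; "joint_torque": joint torques, N m; "tool_pos": TCP position; "ee_rot": TCP orientation; "wrist_force": force on the tool from outside, world axes, zero at the start; "wrist_torque": the same for the moment, N m; "width": finger opening in m; "finger_force": force on a finger pad.
Only numpy, scipy, OpenCV 4.12 (cv2) and the standard library are available. Lean on these libraries where they do the work, as an engineer would, in place of code of your own. Each camera call takes 0.05 s, during which the arm holds its last target. There are 200 camera calls.

## Task

Test the two spring cartridges in the blue tester, the left one first, then the right: press the cap slowly straight down until the housing rim reaches the red band on its stem and hold it there for about a second; one of the two is too hard, and on that one stop as soon as the push reaches about 12 N, hold that push for about a second instead and let go. Never load a cartridge above 20 N. Then stand the hard cartridge upright in the red reject tray, leave the good one in its well, and do not disturb the things around.

Things in the scene. Friction and masses are not known exactly. Their poses are not given: they have to be found in the camera images.
- tester: fixed blue tester block 84 x 180 x 30 mm, origin at the centre of its underside, z up, +y towards the robot's left (yaw within about 0.3 rad). Two round wells 34 mm wide and 22 mm deep, at y = +42 mm (left) and y = -42 mm (right) on its centre line; well floors 8 mm above the origin
- cartridge_a: one of two outwardly alike loose spring cartridges, upright in a tester well; which well varies. White housing 30 mm diameter, 50 mm tall, 80 g, grey ring; origin: centre of its underside, z up. 28 mm of it stand above the tester; grip it there from above. Spring rate unknown: a good one takes 5 to 8 N at the red band, a hard one 12 N after 0.5 to 5 mm (varies)
- cartridge_b: one of two outwardly alike loose spring cartridges, upright in a tester well; which well varies. White housing 30 mm diameter, 50 mm tall, 80 g, grey ring; origin: centre of its underside, z up. 28 mm of it stand above the tester; grip it there from above. Spring rate unknown: a good one takes 5 to 8 N at the red band, a hard one 12 N after 0.5 to 5 mm (varies)
- cap_a (a point): centre of the top face of the black cap (25 mm diameter, 8 mm thick) on the steel stem of cartridge_a; 79 mm above the cartridge's underside when free. The stem is 13 mm thick; a red band 4 mm wide lies 10 to 14 mm above the housing rim, so pushing the cap 12 mm down puts the rim at mid-band; it bottoms at 20 mm
- cap_b (a point): centre of the top face of the black cap (25 mm diameter, 8 mm thick) on the steel stem of cartridge_b; 79 mm above the cartridge's underside when free. The stem is 13 mm thick; a red band 4 mm wide lies 10 to 14 mm above the housing rim, so pushing the cap 12 mm down puts the rim at mid-band; it bottoms at 20 mm
- reject_tray: fixed open red tray 130 x 130 mm, walls 4 mm thick and 28 mm high, floor 4 mm thick; origin at the centre of its underside
- timer: white lab timer 62 x 62 x 19 mm lying in front of the tester (origin: centre of underside); leave alone
- vial: small reagent vial with white cap and green label, 23 mm diameter, 50 mm tall, right of the tester (origin: centre of underside); leave alone
- cup: white sample cup with yellow lid, 50 mm diameter, 58 mm tall, left of the tray (origin: centre of underside); leave alone

How it is judged:
On the way, in this order (a step that is already met when the one before it is completed fails the run):
1. the left cartridge is tested: a good one held with the rim in its red band (10 to 14 mm), a hard one at a load of 10.3 to 15.3 N on the tester (0.8 N own weight included), for half a second (((y of cartridge_a in the frame of tester above 0 m and z of cap_a in the frame of cartridge_a between 0.065 and 0.069 m) or (y of cartridge_b in the frame of tester above 0 m and contact force between tester and cartridge_b between 10.3 and 15.3 N))), for 0.5 s.
2. the right cartridge is tested: a good one held with the rim in its red band (10 to 14 mm), a hard one at a load of 10.3 to 15.3 N on the tester (0.8 N own weight included), for half a second (((y of cartridge_a in the frame of tester below 0 m and z of cap_a in the frame of cartridge_a between 0.065 and 0.069 m) or (y of cartridge_b in the frame of tester below 0 m and contact force between tester and cartridge_b between 10.3 and 15.3 N))), for 0.5 s.
At the end, for the whole second after the job is handed in: the hard cartridge stands upright (within 0.12 rad) and at rest on the floor of the red tray; the good one stands upright in its own well (within 6 mm of where it was) (distance of cartridge_a from where it was at the start of the episode below 0.006 m and angle between each of cartridge_a, cartridge_b's own z axis and vertical below 0.12 rad and x of cartridge_b in the frame of reject_tray between -0.055 and 0.055 m and y of cartridge_b in the frame of reject_tray between -0.055 and 0.055 m and z of cartridge_b in the frame of reject_tray between 0 and 0.01 m and linear speed of cartridge_b below 0.05 m/s); the robot touches nothing.
It fails at once if a cartridge whose cap is pushed in is loaded above 20 N (a) (contact force between tester and cartridge_a above 20 N and z of cap_a in the frame of cartridge_a below 0.077 m).
It fails at once if a cartridge whose cap is pushed in is loaded above 20 N (b) (contact force between tester and cartridge_b above 20 N and z of cap_b in the frame of cartridge_b below 0.077 m).
It fails at once if the timer is moved by more than 20 mm (distance of timer from where it was at the start of the episode above 0.02 m).
It fails at once if the vial is moved by more than 20 mm (distance of vial from where it was at the start of the episode above 0.02 m).
It fails at once if the cup is moved by more than 20 mm (distance of cup from where it was at the start of the episode above 0.02 m).
It also fails if it takes over 58 s, if anything falls off the work surface, if the arm or the gripper's body presses on something with over 40 N, if the wrist force passes 120 N, or if a joint passes its speed limit or range.

## Working session

There is one attempt and no reset: what is moved stays moved. The work goes in short steps, Python scripts to look and compute and a shell command to move; the robot and the scene stay as the last step left them, time stands still between calls to the robot, and variables do not carry over. Pictures are saved under pics/ and viewed, at most 10 in all, crops included, and the job is handed in when it is done.

```bash
mkdir -p pics; python3 - <<'E'
from bench import robot
import cv2,numpy as np
o=robot.get_obs();print({k:np.round(v,3).tolist() for k,v in o.items()})
ims=[]
for c in ("top","side"):
    p,d=robot.snapshot(c);cv2.imwrite(f"pics/{c}0.png",p[:,:,::-1]);np.savez(f"{c}0.npz",p=p,d=d)
    K=robot.calibration(c);print(c,np.round(K["mtx"],1).tolist(),np.round(K["extrinsics"],3).tolist())
    for q in ("tester","cartridge_a","cap_a","reject_tray","timer","vial","cup"):
        print(q,[(np.round(b["bbox"]).tolist(),round(b["p"],2)) for b in robot.boxes_of(q,c)][:3])
E
```

```text
{'time': 0.0, 'joint_positions': [1.002, 0.088, 1.372, 0.0, 1.684, -0.103], 'qvel': [0.0, -0.001, 0.0, -0.0, 0.002, 0.001], 'joint_torque': [0.0, -34.018, -30.242, 0.072, 0.033, -0.0], 'tool_pos': [0.247, 0.491, 0.229], 'ee_rot': [-3.139, -0.0, 2.676], 'wrist_force': [0.188, 0.01, 0.345], 'wrist_torque': [-0.025, -0.026, 0.021], 'finger_force': 0.0, 'width': 0.094}
top [[433.9, 0.0, 320.8], [0.0, 433.9, 237.7], [0.0, 0.0, 1.0]] [[0.017, -0.996, 0.084, 0.428], [-1.0, -0.019, -0.016, -0.023], [0.018, -0.084, -0.996, 1.192], [0.0, 0.0, 0.0, 1.0]]
tester [([411.0, 212.0, 485.0, 255.0], 0.91)]
cartridge_a [([461.0, 220.0, 476.0, 234.0], 0.66), ([431.0, 230.0, 444.0, 242.0], 0.54)]
cap_a [([467.0, 220.0, 476.0, 228.0], 0.61)]
reject_tray []
timer [([439.0, 257.0, 466.0, 277.0], 0.97)]
vial [([490.0, 218.0, 501.0, 229.0], 0.53)]
cup [([146.0, 246.0, 170.0, 266.0], 0.82), ([414.0, 210.0, 483.0, 256.0], 0.7)]
side [[452.3, 0.0, 325.6], [0.0, 452.3, 240.5], [0.0, 0.0, 1.0]] [[0.996, -0.039, 0.082, 0.396], [-0.089, -0.591, 0.802, -1.171], [0.017, -0.806, -0.592, 0.951], [0.0, 0.0, 0.0, 1.0]]
tester [([328.0, 321.0, 378.0, 386.0], 0.97), ([356.0, 340.0, 359.0, 353.0], 0.27), ([304.0, 346.0, 331.0, 372.0], 0.19)]
cartridge_a [([341.0, 316.0, 353.0, 339.0], 0.73), ([351.0, 341.0, 363.0, 363.0], 0.68), ([328.0, 322.0, 377.0, 386.0], 0.6)]
cap_a []
reject_tray [([291.0, 204.0, 306.0, 228.0], 0.48)]
timer [([302.0, 347.0, 332.0, 371.0], 0.61)]
vial [([304.0, 346.0, 333.0, 369.0], 0.22)]
cup [([296.0, 186.0, 308.0, 206.0], 0.55)]
```

View pics/top0.png

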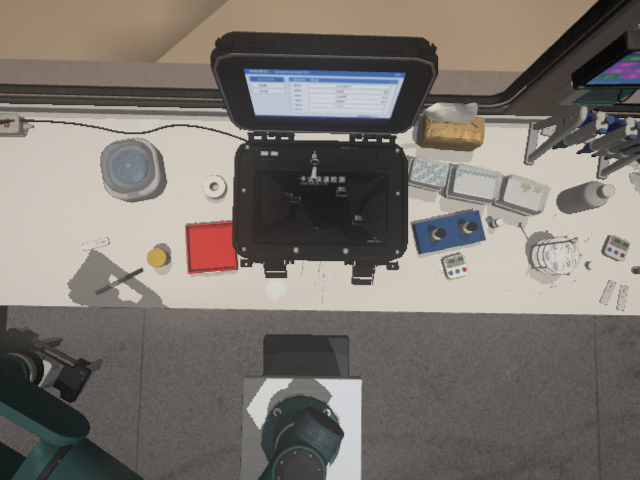

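View pics/side0.png

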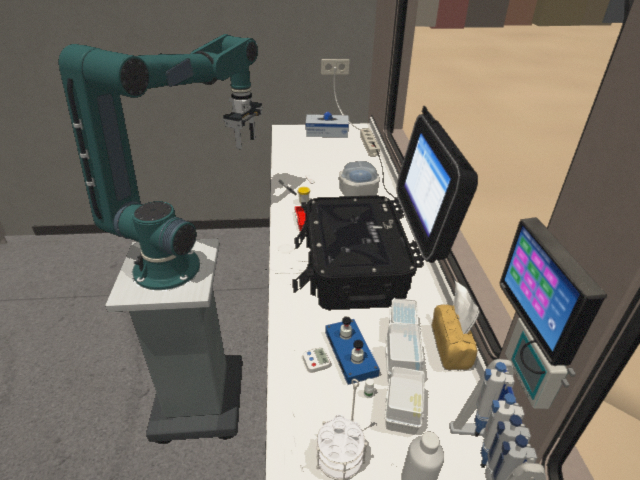

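The top view shows the tester at (448,233) with dark caps near (438,235) and (469,227), and the tray at (211,247) beyond the black case. The timer is at (455,265), the vial at (495,223) and the cup at (158,257). The side view agrees.

```bash
cat > h.py <<'E'
import numpy as np,cv2
from bench import robot
def world(c,d,m,T=None):
    K=robot.calibration(c);M=K["mtx"];E=K["extrinsics"] if T is None else T@K["hand_eye"]
    v,u=np.nonzero(m&(d>0));z=d[v,u]
    P=np.c_[(u-M[0,2])*z/M[0,0],(v-M[1,2])*z/M[1,1],z]
    return P@E[:3,:3].T+E[:3,3]
E
python3 - <<'E'
from h import *
f=np.load("top0.npz");p=f["p"];d=f["d"];hsv=cv2.cvtColor(p,cv2.COLOR_RGB2HSV)
W=np.zeros((480,640,3));W[d>0]=world("top",d,d>0)
def roi(a,b,c,e):
    m=np.zeros((480,640),bool);m[b:e,a:c]=1;return m
blue=(abs(hsv[...,0].astype(int)-110)<15)&(hsv[...,1]>120)&roi(405,205,492,260)&(abs(W[...,2]-.03)<.012)
red=((hsv[...,0]<8)|(hsv[...,0]>172))&(hsv[...,1]>150)&roi(175,210,245,280)
for n,m in(("tester",blue),("tray",red)):
    P=W[m];r=cv2.minAreaRect(P[:,:2].astype(np.float32));print(n,m.sum(),r,np.median(P[:,2]))
cart=roi(420,215,480,250)&(W[...,2]>.1-.02)
n,l,s,c=cv2.connectedComponentsWithStats(cart.astype(np.uint8))
for i in range(1,n):
    P=W[l==i];print(s[i],P.mean(0).round(4),P.min(0).round(3),P.max(0).round(3))
for n,r in(("case",roi(230,135,410,262)),("cup",roi(140,240,175,270)),("vial",roi(488,215,503,230)),("timer",roi(438,255,470,278)),("lid",roi(205,30,440,135))):
    P=W[r&(W[...,2]>.012)];print(n,np.percentile(P,[1,50,99],axis=0).round(3).tolist())
E
```

```text
tester 289 ((0.5569586753845215, -0.3798103928565979), (0.058443278074264526, 0.1602642983198166), 13.112074851989746) 0.029915467078625912
tray 1956 ((0.2699706554412842, 0.17373184859752655), (0.6250666379928589, 0.1468309462070465), 19.542776107788086) 0.0040099593789776344
[467 222  10   9  76] [ 0.5586 -0.4298  0.0872] [ 0.548 -0.442  0.083] [ 0.569 -0.418  0.094]
[436 228  10  10  76] [ 0.5401 -0.3485  0.087 ] [ 0.528 -0.361  0.082] [ 0.552 -0.337  0.092]
case [[0.462, -0.247, 0.109], [0.609, -0.036, 0.145], [0.765, 0.172, 0.152]]
cup [[0.442, 0.362, 0.016], [0.465, 0.382, 0.057], [0.488, 0.408, 0.064]]
vial [[0.565, -0.527, 0.013], [0.575, -0.513, 0.045], [0.586, -0.506, 0.052]]
timer [[0.426, -0.441, 0.012], [0.456, -0.408, 0.017], [0.486, -0.378, 0.023]]
lid [[0.77, -0.336, 0.043], [0.81, -0.037, 0.353], [0.931, 0.263, 0.466]]
```

```bash
R='x'
python3 -m handwheel '[[[0,0,-0.028],[0.293,-0.84,0],0],[[0,0,-0.028],[0.293,-0.84,0],0],[[0,0,-0.028],[0.293,-0.84,0],0],[[0,0,-0.028],[0.293,-0.84,0],0],[[0,0,-0.028],[0.293,-0.84,0],0]]'
python3 -m handwheel '[[[0,0,-0.028],[0.293,-0.84,0],0],[[0,0,-0.028],[0.293,-0.84,0],0],[[0,0,-0.028],[0.293,-0.84,0],0],[[0,0,-0.028],[0.293,-0.84,0],0],[[0,0,-0.028],[0.293,-0.84,0],0]]'
python3 -m handwheel '[[[0,0,-0.028],[0.293,-0.84,0],0],[[0,0,-0.028],[0.293,-0.84,0],0],[[0,0,-0.028],[0.293,-0.84,0],0],[[0,0,-0.028],[0.293,-0.84,0],0],[[0,0,-0.028],[0.293,-0.84,0],0]]'
```

```text
time: 1.3
tool_pos: [0.3205, 0.2799, 0.2307]
ee_rot: [3.141, 0.0, 2.455]
wrist_force: [1.7, 0.7, 0.7]
width: 0.0943
finger_force: 0.0
time: 1.8
tool_pos: [0.3938, 0.0697, 0.2309]
ee_rot: [3.14, 0.001, 2.234]
wrist_force: [0.8, -0.0, 0.0]
width: 0.0938
finger_force: 0.0
time: 2.3
tool_pos: [0.4671, -0.1405, 0.2308]
ee_rot: [3.141, 0.0, 2.014]
wrist_force: [-0.8, 1.0, 0.3]
width: 0.0939
finger_force: 0.0
```

```bash
python3 - <<'E'
from h import *
f=np.load("top0.npz");p=f["p"];d=f["d"];hsv=cv2.cvtColor(p,cv2.COLOR_RGB2HSV)
W=np.zeros((480,640,3));W[d>0]=world("top",d,d>0)
red=((hsv[...,0]<8)|(hsv[...,0]>172))&(hsv[...,1]>150);red[:,:180]=0;red[:,243:]=0;red[:215]=0;red[285:]=0
P=W[red&(W[...,2]<.035)];P=P[P[:,0]>.38]
print(np.percentile(P,[0,1,50,99,100],axis=0).round(3).tolist(),cv2.minAreaRect(P[:,:2].astype(np.float32)))
m=(W[...,1]>-.5)&(W[...,1]<-.27)&(W[...,0]>.6)&(W[...,2]>.02)
print(np.percentile(W[m],[1,50,99],axis=0).round(3).tolist())
E
```

```text
[[0.428, 0.184, -0.004], [0.431, 0.188, -0.002], [0.496, 0.255, 0.004], [0.56, 0.315, 0.029], [0.564, 0.32, 0.033]] ((0.4951643943786621, 0.252233624458313), (0.12762382626533508, 0.1272342950105667), 5.831692695617676)
[[0.628, -0.497, 0.027], [0.807, -0.394, 0.084], [0.977, -0.278, 0.151]]
```

```bash
python3 -m handwheel '[[[0,0,-0.028],[0.293,-0.84,0],0],[[0,0,-0.028],[0.293,-0.84,0],0],[[0,0,-0.028],[0.293,-0.84,0],0],[[0,0,-0.028],[0.293,-0.84,0],0],[[0,0,-0.028],[0.293,-0.84,0],0]]'
python3 -m handwheel '[[[0,0,0],[0,0,0],0],[[0,0,0],[0,0,0],0]]'
cat >> h.py <<'E'
from scipy.spatial.transform import Rotation as Ro
def wrist(tag):
    o=robot.get_obs();T=np.eye(4);T[:3,:3]=Ro.from_euler("xyz",o["ee_rot"]).as_matrix();T[:3,3]=o["tool_pos"]
    p,d=robot.snapshot("wrist");cv2.imwrite(f"pics/{tag}.png",p[:,:,::-1])
    W=np.zeros((480,640,3));W[d>0]=world("wrist",d,d>0,T);return o,p,d,W
E
python3 - <<'E'
from h import *
o,p,d,W=wrist("w1")
print(robot.calibration("wrist")["hand_eye"].round(3).tolist(),np.round(o["tool_pos"],4),o["wrist_force"])
m=(W[...,2]>.078)&(W[...,2]<.1)&(W[...,1]<-.3)&(W[...,0]<.62)
n,l,s,c=cv2.connectedComponentsWithStats(m.astype(np.uint8))
for i in range(1,n):
    if s[i,4]>100:
        P=W[l==i];print(s[i],cv2.minEnclosingCircle(P[:,:2].astype(np.float32)),np.median(P,0).round(4),P.min(0).round(3),P.max(0).round(3))
for q in("cap_a","cartridge_a"):print([(np.round(b["bbox"]).tolist(),round(b["p"],2)) for b in robot.boxes_of(q,"wrist")])
E
```

```text
time: 2.8
tool_pos: [0.5404, -0.3504, 0.2304]
ee_rot: [3.141, -0.0, 1.794]
wrist_force: [0.3, 0.1, -0.8]
width: 0.0943
finger_force: 0.0
time: 3.0
tool_pos: [0.5398, -0.3491, 0.2292]
ee_rot: [-3.14, -0.002, 1.795]
wrist_force: [0.8, 0.2, -0.3]
width: 0.0938
finger_force: 0.0
[[0.001, -0.962, -0.272, 0.08], [1.0, 0.001, -0.0, -0.001], [0.0, -0.272, 0.962, -0.155], [0.0, 0.0, 0.0, 1.0]] [ 0.5398 -0.3491  0.2292] [ 0.81543732  0.16036448 -0.28885857]
[305 218  35  35 945] ((0.5383860468864441, -0.34963569045066833), 0.012550725601613522) [ 0.5383 -0.3488  0.0879] [ 0.526 -0.362  0.081] [ 0.551 -0.337  0.09 ]
[307 324  32  33 830] ((0.5572503209114075, -0.43110236525535583), 0.012677733786404133) [ 0.5571 -0.4297  0.0882] [ 0.545 -0.444  0.081] [ 0.569 -0.419  0.091]
[349 451  21  29 290] ((0.6152369379997253, -0.5436418056488037), 0.01699035055935383) [ 0.6169 -0.5411  0.0854] [ 0.611 -0.56   0.078] [ 0.62  -0.527  0.093]
[([305.0, 214.0, 341.0, 253.0], 0.93), ([306.0, 319.0, 338.0, 358.0], 0.58)]
[([305.0, 296.0, 341.0, 356.0], 0.84), ([304.0, 199.0, 342.0, 254.0], 0.68)]
```

View pics/w1.png

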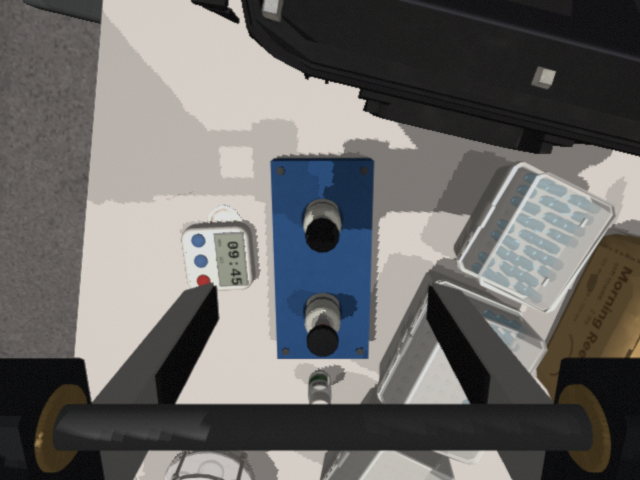

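The wrist view shows both caps, at (322,236) and (322,341), the timer at (218,255) and the vial at (320,385). I'm aligned over the left cap, so I'll close the fingers and descend.

```bash
python3 -m handwheel '[[[0,0,0],[-0.01,0,-0.4],1],[[0,0,0],[0,0,-0.5],1],[[0,0,0],[0,0,-0.5],1],[[0,0,0],[0,0,-0.5],1],[[0,0,0],[0,0,-0.2],1]]'
python3 -m handwheel '[[[0,0,0],[0,0,0],1],[[0,0,0],[0,0,0],1],[[0,0,0],[0,0,0],1],[[0,0,0],[0,0,0],1],[[0,0,0],[0,0,0],1]]'
```

```text
time: 3.65
tool_pos: [0.5384, -0.3462, 0.1235]
ee_rot: [-3.14, -0.003, 1.798]
wrist_force: [0.5, 0.5, 0.6]
width: 0.0574
finger_force: 0.0
time: 4.15
tool_pos: [0.54, -0.3489, 0.1267]
ee_rot: [3.14, 0.002, 1.796]
wrist_force: [0.6, -0.1, 0.8]
width: 0.0174
finger_force: 0.0
```

```bash
python3 -m handwheel '[[[0,0,0],[0,0,-0.03],1],[[0,0,0],[0,0,-0.04],1],[[0,0,0],[0,0,-0.04],1],[[0,0,0],[0,0,-0.04],1],[[0,0,0],[0,0,-0.03],1]]'
python3 -m handwheel '[[[0,0,0],[0,0,-0.02],1],[[0,0,0],[0,0,-0.02],1],[[0,0,0],[0,0,0],1]]'
python3 -m handwheel '[[[0,0,0],[0,0,-0.02],1],[[0,0,0],[0,0,0],1]]'
python3 -m handwheel '[[[0,0,0],[0,0,-0.02],1],[[0,0,0],[0,0,0],1]]'
```

```text
time: 4.65
tool_pos: [0.5394, -0.3485, 0.116]
ee_rot: [-3.141, -0.0, 1.796]
wrist_force: [0.4, 0.0, -0.9]
width: 0.0006
finger_force: 0.0
time: 4.95
tool_pos: [0.5395, -0.3485, 0.1143]
ee_rot: [-3.141, -0.0, 1.796]
wrist_force: [-0.1, -0.2, 0.3]
width: 0.0003
finger_force: 0.0
time: 5.15
tool_pos: [0.5395, -0.3486, 0.1134]
ee_rot: [3.142, -0.0, 1.796]
wrist_force: [-0.9, 0.1, -0.1]
width: 0.0004
finger_force: 0.0
time: 5.35
tool_pos: [0.5395, -0.3486, 0.1124]
ee_rot: [3.142, -0.0, 1.796]
wrist_force: [-0.7, 0.1, 0.8]
width: 0.0005
finger_force: 0.1
```

```bash
for i in 1 ; do
python3 -m handwheel '[[[0,0,0],[0,0,-0.006],1],[[0,0,0],[0,0,0],1]]' | grep -E "pos|wrist_f"
python3 -m handwheel '[[[0,0,0],[0,0,-0.006],1],[[0,0,0],[0,0,0],1]]'| grep -E "pos|wrist_f"
python3 -m handwheel '[[[0,0,0],[0,0,-0.006],1],[[0,0,0],[0,0,0],1]]'| grep -E "pos|wrist_f"
done
```

```text
tool_pos: [0.5395, -0.3486, 0.1122]
wrist_force: [0.1, -0.4, -0.5]
tool_pos: [0.5395, -0.3486, 0.112]
wrist_force: [-0.5, 0.1, 0.9]
tool_pos: [0.5395, -0.3486, 0.1116]
wrist_force: [0.4, 0.4, 0.1]
```

```bash
python3 -m handwheel '[[[0,0,0],[0,0,-0.006],1],[[0,0,0],[0,0,0],1]]' | grep -E "pos|wrist_f"
python3 -m handwheel '[[[0,0,0],[0,0,-0.006],1],[[0,0,0],[0,0,0],1]]'| grep -E "pos|wrist_f"
```

```text
tool_pos: [0.5395, -0.3486, 0.1113]
wrist_force: [0.0, -1.0, 0.7]
tool_pos: [0.5396, -0.3486, 0.111]
wrist_force: [0.1, 0.3, 1.3]
```

```bash
python3 -m handwheel '[[[0,0,0],[0,0,-0.006],1],[[0,0,0],[0,0,0],1]]' | grep -E "pos|wrist_f"
python3 -m handwheel '[[[0,0,0],[0,0,-0.006],1],[[0,0,0],[0,0,0],1]]'| grep -E "pos|wrist_f"
```

```text
tool_pos: [0.5395, -0.3486, 0.1107]
wrist_force: [0.5, -0.8, 0.4]
tool_pos: [0.5396, -0.3486, 0.1104]
wrist_force: [-0.5, 0.9, 1.1]
```

```bash
python3 -m handwheel '[[[0,0,0],[0,0,-0.008],1],[[0,0,0],[0,0,0],1]]' | grep -E "pos|wrist_f"
python3 -m handwheel '[[[0,0,0],[0,0,-0.008],1],[[0,0,0],[0,0,0],1]]'| grep -E "pos|wrist_f"
```

```text
tool_pos: [0.5396, -0.3486, 0.11]
wrist_force: [-1.2, 0.5, 1.2]
tool_pos: [0.5395, -0.3486, 0.1096]
wrist_force: [-0.3, 0.4, 0.6]
```

```bash
python3 -m handwheel '[[[0,0,0],[0,0,-0.008],1],[[0,0,0],[0,0,0],1]]' | grep -E "pos|wrist_f"
python3 -m handwheel '[[[0,0,0],[0,0,-0.008],1],[[0,0,0],[0,0,0],1]]'| grep -E "pos|wrist_f"
python3 - <<'E'
from h import *
z=[]
for i in range(4):
    robot.snapshot("side");o=robot.get_obs();z.append([o["tool_pos"][2],o["wrist_force"][2]])
print(np.mean(z,0))
E
```

```text
tool_pos: [0.5396, -0.3486, 0.1092]
wrist_force: [-0.7, -0.2, 1.3]
tool_pos: [0.5396, -0.3486, 0.1088]
wrist_force: [0.4, 0.3, 1.1]
[0.10885886 2.14431097]
```

```bash
python3 -m handwheel '[[[0,0,0],[0,0,-0.02],1],[[0,0,0],[0,0,0],1]]' | grep -E "pos|wrist_f"
python3 -m handwheel '[[[0,0,0],[0,0,-0.02],1],[[0,0,0],[0,0,0],1]]'| grep -E "pos|wrist_f"
```

```text
tool_pos: [0.5396, -0.3486, 0.1078]
wrist_force: [0.5, 0.1, 2.2]
tool_pos: [0.5396, -0.3486, 0.1068]
wrist_force: [-1.1, -0.2, 3.1]
```

```bash
python3 -m handwheel '[[[0,0,0],[0,0,-0.03],1],[[0,0,0],[0,0,-0.03],1],[[0,0,0],[0,0,-0.03],1],[[0,0,0],[0,0,-0.03],1],[[0,0,0],[0,0,-0.016],1]]' | grep -E "pos|wrist_f"
python3 - <<'E'
from h import *
z=[]
for i in range(4):
    p,d=robot.snapshot("side");o=robot.get_obs();z.append([o["tool_pos"][2],o["wrist_force"][2]])
print(np.mean(z,0))
cv2.imwrite("pics/s1.png",cv2.resize(p[300:380,310:390,::-1],None,fx=7,fy=7,interpolation=cv2.INTER_CUBIC))
E
```

```text
tool_pos: [0.5397, -0.3487, 0.1004]
wrist_force: [0.0, 0.7, 6.5]
[0.10043417 5.59338934]
```

View pics/s1.png

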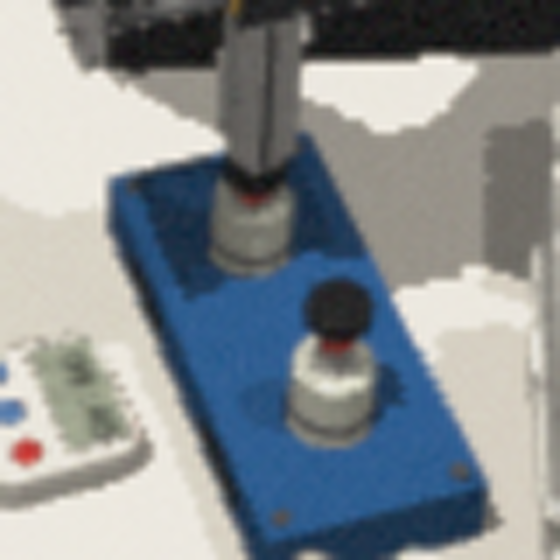

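The crop shows the left cap pressed close to the rim, with a sliver of red at (253,197). That fits about 11.6 mm of push at about 6 N, so this is the good one. I'll hold it there, then release.

```bash
python3 -m handwheel '[[[0,0,0],[0,0,-0.008],1],[[0,0,0],[0,0,0],1],[[0,0,0],[0,0,0],1],[[0,0,0],[0,0,0],1],[[0,0,0],[0,0,0],1]]' | grep -E "pos|wrist_f"
python3 -m handwheel '[[[0,0,0],[0,0,0],1],[[0,0,0],[0,0,0],1],[[0,0,0],[0,0,0],1],[[0,0,0],[0,0,0],1],[[0,0,0],[0,0,0],1]]' | grep -E "pos|wrist_f"
python3 -m handwheel '[[[0,0,0],[0,0,0.05],1],[[0,0,0],[0,0,0.1],1],[[0,0,0],[0,0,0.15],1],[[0,0,0],[0,0,0.15],1],[[0,0,0],[0,0,0.1],1]]' | grep -E "pos|wrist_f"
```

```text
tool_pos: [0.5397, -0.3487, 0.1002]
wrist_force: [-1.4, 1.3, 5.2]
tool_pos: [0.5397, -0.3487, 0.1002]
wrist_force: [-0.6, 1.1, 5.4]
tool_pos: [0.5395, -0.3486, 0.1274]
wrist_force: [-0.7, -0.6, 0.1]
```

```bash
python3 -m handwheel '[[[0,0,0],[0.072,-0.326,0],1],[[0,0,0],[0.072,-0.326,0],1],[[0,0,0],[0.072,-0.326,0],1],[[0,0,0],[0.072,-0.326,0],1],[[0,0,0],[0.072,-0.326,0],1]]' | grep -E "pos|wrist_f"
python3 -m handwheel '[[[0,0,0],[0,0,-0.08],1],[[0,0,0],[0,0,-0.08],1],[[0,0,0],[0,0,-0.06],1],[[0,0,0],[0,0,-0.04],1],[[0,0,0],[0,0,0],1]]' | grep -E "pos|wrist_f"
```

```text
tool_pos: [0.5575, -0.4306, 0.1268]
wrist_force: [0.6, -0.2, -0.2]
tool_pos: [0.5574, -0.4292, 0.1136]
wrist_force: [-0.5, 0.3, -0.6]
```

```bash
python3 -m handwheel '[[[0,0,0],[0,0,-0.01],1],[[0,0,0],[0,0,-0.01],1],[[0,0,0],[0,0,0],1]]' | grep -E "pos|wrist_f"
python3 -m handwheel '[[[0,0,0],[0,0,-0.005],1],[[0,0,0],[0,0,0],1]]' | grep -E "pos|wrist_f"
```

```text
tool_pos: [0.5576, -0.4301, 0.1133]
wrist_force: [-1.2, -0.2, -0.5]
tool_pos: [0.5575, -0.4301, 0.1129]
wrist_force: [0.6, -0.4, 0.4]
```

```bash
python3 -m handwheel '[[[0,0,0],[0,0,-0.005],1],[[0,0,0],[0,0,0],1]]' | grep -E "pos|wrist_f"
python3 -m handwheel '[[[0,0,0],[0,0,-0.005],1],[[0,0,0],[0,0,0],1]]' | grep -E "pos|wrist_f"
```

```text
tool_pos: [0.5576, -0.4302, 0.1129]
wrist_force: [-0.0, -0.3, 1.3]
tool_pos: [0.5576, -0.4302, 0.1128]
wrist_force: [0.6, -0.1, 2.2]
```

```bash
python3 -m handwheel '[[[0,0,0],[0,0,-0.006],1],[[0,0,0],[0,0,0],1]]' | grep -E "pos|wrist_f"
python3 -m handwheel '[[[0,0,0],[0,0,-0.006],1],[[0,0,0],[0,0,0],1]]' | grep -E "pos|wrist_f"
```

```text
tool_pos: [0.5577, -0.4302, 0.1127]
wrist_force: [-0.6, -0.0, 3.7]
tool_pos: [0.5577, -0.4303, 0.1126]
wrist_force: [-1.2, 1.3, 5.1]
```

```bash
python3 -m handwheel '[[[0,0,0],[0,0,-0.006],1],[[0,0,0],[0,0,0],1]]' | grep -E "pos|wrist_f"
python3 -m handwheel '[[[0,0,0],[0,0,-0.006],1],[[0,0,0],[0,0,0],1]]' | grep -E "pos|wrist_f"
```

```text
tool_pos: [0.5578, -0.4303, 0.1124]
wrist_force: [0.3, 0.9, 6.3]
tool_pos: [0.5578, -0.4303, 0.1123]
wrist_force: [0.1, 0.9, 5.5]
```

```bash
python3 -m handwheel '[[[0,0,0],[0,0,-0.006],1],[[0,0,0],[0,0,0],1]]' | grep -E "pos|wrist_f"
python3 -m handwheel '[[[0,0,0],[0,0,-0.006],1],[[0,0,0],[0,0,0],1]]' | grep -E "pos|wrist_f"
```

```text
tool_pos: [0.5579, -0.4304, 0.1122]
wrist_force: [-1.6, 0.8, 7.4]
tool_pos: [0.5579, -0.4304, 0.1121]
wrist_force: [0.3, 1.2, 7.5]
```

```bash
python3 -m handwheel '[[[0,0,0],[0,0,-0.006],1],[[0,0,0],[0,0,0],1]]' | grep -E "pos|wrist_f"
python3 -m handwheel '[[[0,0,0],[0,0,-0.006],1],[[0,0,0],[0,0,0],1]]' | grep -E "pos|wrist_f"
```

```text
tool_pos: [0.5579, -0.4304, 0.1119]
wrist_force: [-1.0, 0.7, 7.7]
tool_pos: [0.558, -0.4304, 0.1118]
wrist_force: [-1.3, 0.8, 6.8]
```

```bash
cat > f.py <<'E'
from h import *
z=[]
for i in range(5):
    robot.snapshot("side");o=robot.get_obs();z.append([o["tool_pos"][2],*o["wrist_force"]])
print(np.mean(z,0).round(4),np.std(z,0).round(2),o["time"])
E
python3 f.py
```

```text
[ 0.1118 -1.4026  0.9365  7.5797] [0.   0.43 0.53 0.18] 14.1
```

```bash
python3 -m handwheel '[[[0,0,0],[0,0,-0.006],1],[[0,0,0],[0,0,-0.006],1],[[0,0,0],[0,0,0],1]]' | grep -E "pos|wrist_f"
python3 f.py
```

```text
tool_pos: [0.558, -0.4305, 0.1115]
wrist_force: [-0.4, 0.7, 8.1]
[ 0.1115 -0.9683  1.0392  8.4657] [0.   0.45 0.45 0.28] 14.65
```

```bash
python3 -m handwheel '[[[0,0,0],[0,0,-0.008],1],[[0,0,0],[0,0,-0.008],1],[[0,0,0],[0,0,-0.008],1],[[0,0,0],[0,0,0],1]]' | grep -E "pos|wrist_f"
python3 f.py
```

```text
tool_pos: [0.5582, -0.4306, 0.1109]
wrist_force: [-0.9, 1.6, 9.7]
[ 0.111  -1.4935  1.8252  9.9982] [0.   0.51 0.5  0.37] 15.3
```

```bash
python3 -m handwheel '[[[0,0,0],[0,0,-0.01],1],[[0,0,0],[0,0,-0.01],1],[[0,0,0],[0,0,-0.01],1],[[0,0,0],[0,0,0],1]]' | grep -E "pos|wrist_f"
python3 f.py
```

```text
tool_pos: [0.5584, -0.4307, 0.1102]
wrist_force: [-1.9, 1.2, 11.6]
[ 0.1103 -1.7119  1.6942 11.6226] [0.   0.46 0.25 0.78] 15.95
```

Force about 11.6 N: this right one is the hard cartridge. I'll hold the push, let go, rise and open.

```bash
python3 -m handwheel '[[[0,0,0],[0,0,0],1],[[0,0,0],[0,0,0],1],[[0,0,0],[0,0,0],1],[[0,0,0],[0,0,0],1],[[0,0,0],[0,0,0],1]]' | grep -E "pos|wrist_f"
python3 -m handwheel '[[[0,0,0],[0,0,0],1],[[0,0,0],[0,0,0],1],[[0,0,0],[0,0,0],1],[[0,0,0],[0,0,0],1]]' | grep -E "pos|wrist_f"
python3 -m handwheel '[[[0,0,0],[0,0,0.05],1],[[0,0,0],[0,0,0.1],1],[[0,0,0],[0,0,0.15],1],[[0,0,0],[0,0,0.15],0.36],[[0,0,0],[0,0,0.1],0.36]]' | grep -E "pos|wrist_f"
python3 -m handwheel '[[[0,0,0],[0,0,0],0.36],[[0,0,0],[0,0,0],0.36],[[0,0,0],[0,0,0],0.36],[[0,0,0],[0,0,0],0.36],[[0,0,0],[0,0,0],0.36]]' 
python3 - <<'E'
from h import *
o,p,d,W=wrist("w2")
m=(W[...,2]>.078)&(W[...,2]<.1)&(W[...,1]<-.3)&(W[...,1]>-.5)&(W[...,0]<.60)&(W[...,0]>.5)
n,l,s,c=cv2.connectedComponentsWithStats(m.astype(np.uint8))
for i in range(1,n):
    if s[i,4]>100:
        P=W[l==i];print(s[i],cv2.minEnclosingCircle(P[:,:2].astype(np.float32)),np.median(P,0).round(4))
E
```

```text
tool_pos: [0.5584, -0.4307, 0.1103]
wrist_force: [-1.7, 2.4, 11.5]
tool_pos: [0.5584, -0.4307, 0.1103]
wrist_force: [-2.0, 0.5, 12.2]
tool_pos: [0.5575, -0.4301, 0.1343]
wrist_force: [-0.0, -0.3, 0.3]
time: 17.85
tool_pos: [0.5574, -0.43, 0.1337]
ee_rot: [-3.141, -0.001, 1.796]
wrist_force: [0.1, 0.9, -0.3]
width: 0.0529
finger_force: 0.0
[ 296   84   55   58 2432] ((0.5383708477020264, -0.3499852120876312), 0.012507736682891846) [ 0.5384 -0.3498  0.088 ]
[ 299  261   50   50 1912] ((0.5571176409721375, -0.43172621726989746), 0.012808217667043209) [ 0.557  -0.4302  0.0883]
```

View pics/w2.png

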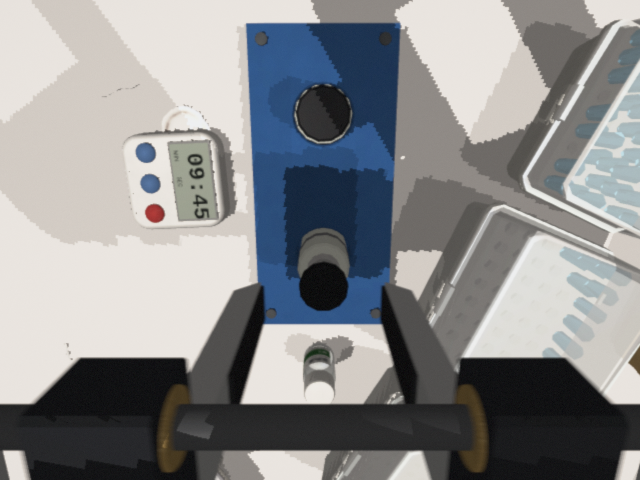

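The view shows both cartridges upright, with caps at (323,113) and (324,287), and the tool centred over the right one. I'll descend and grip.

```bash
python3 -m handwheel '[[[0,0,0],[0,0,-0.3],0.36],[[0,0,0],[0,0,-0.4],0.36],[[0,0,0],[0,0,-0.4],0.36],[[0,0,0],[0,0,-0.26],0.36],[[0,0,0],[0,0,-0.1],0.36]]' | grep -E "pos|wrist_f|width"
python3 -m handwheel '[[[0,0,0],[0,0,0],0.9],[[0,0,0],[0,0,0],0.9],[[0,0,0],[0,0,0],0.9],[[0,0,0],[0,0,0],0.9],[[0,0,0],[0,0,0],0.9]]'
```

```text
tool_pos: [0.5564, -0.4291, 0.058]
wrist_force: [0.1, -0.4, -0.8]
width: 0.0603
time: 18.9
tool_pos: [0.558, -0.4305, 0.0624]
ee_rot: [3.14, 0.002, 1.796]
wrist_force: [0.3, -0.5, 2.1]
width: 0.0294
finger_force: 30.0
```

```bash
python3 -m handwheel '[[[0,0,0],[0,0,0.1],0.9],[[0,0,0],[0,0,0.3],0.9],[[0,0,0],[0,0,0.5],0.9],[[0,0,0],[0,0,0.7],0.9],[[0,0,0],[0,0,0.7],0.9]]' | grep -E "pos|wrist_f|width"
python3 -m handwheel '[[[0,0,0],[0,0,0.7],0.9],[[0,0,0],[0,0,0.6],0.9],[[0,0,0],[0,0,0.3],0.9],[[0,0,0],[0,0,0.1],0.9],[[0,0,0],[0,0,0],0.9]]'
```

```text
tool_pos: [0.5573, -0.4298, 0.1779]
wrist_force: [0.3, -0.4, -1.3]
width: 0.0298
time: 19.9
tool_pos: [0.5577, -0.4302, 0.2626]
ee_rot: [3.14, 0.002, 1.796]
wrist_force: [0.7, 0.1, -1.0]
width: 0.0292
finger_force: 30.0
```

```bash
python3 -m handwheel '[[[0,0,0],[-0.03,0.3,0],0.9],[[0,0,0],[-0.06,0.7,0],0.9],[[0,0,0],[-0.07,0.75,0],0.9],[[0,0,0],[-0.07,0.75,0],0.9],[[0,0,0],[-0.07,0.75,0],0.9]]' | grep -E "pos|wrist_f|width"
python3 -m handwheel '[[[0,0,0],[-0.07,0.75,0],0.9],[[0,0,0],[-0.07,0.75,0],0.9],[[0,0,0],[-0.07,0.75,0],0.9],[[0,0,0],[-0.07,0.75,0],0.9],[[0,0,0],[-0.07,0.75,0],0.9]]' | grep -E "pos|wrist_f|width"
python3 -m handwheel '[[[0,0,0],[-0.07,0.75,0],0.9],[[0,0,0],[-0.07,0.75,0],0.9],[[0,0,0],[-0.07,0.75,0],0.9],[[0,0,0],[-0.07,0.75,0],0.9],[[0,0,0],[-0.07,0.75,0],0.9]]' | grep -E "pos|wrist_f|width"
python3 -m handwheel '[[[0,0,0],[-0.07,0.75,0],0.9],[[0,0,0],[-0.07,0.75,0],0.9],[[0,0,0],[-0.07,0.75,0],0.9],[[0,0,0],[-0.06,0.64,0],0.9],[[0,0,0],[0,0,0],0.9]]' | grep -E "pos|wrist_f|width"
python3 - <<'E'
from h import *
o,p,d,W=wrist("w3")
hsv=cv2.cvtColor(p,cv2.COLOR_RGB2HSV)
red=((hsv[...,0]<8)|(hsv[...,0]>172))&(hsv[...,1]>150)&(abs(W[...,2]-.028)<.008)&(W[...,1]>.1)
P=W[red];print(len(P),o["tool_pos"],cv2.minAreaRect(P[:,:2].astype(np.float32)),np.median(P[:,2]))
E
```

```text
tool_pos: [0.5415, -0.2658, 0.2589]
wrist_force: [0.9, 1.0, -1.8]
width: 0.0292
tool_pos: [0.5238, -0.0784, 0.2592]
wrist_force: [-0.5, 0.3, -0.8]
width: 0.0295
tool_pos: [0.5063, 0.1088, 0.2593]
wrist_force: [1.4, 0.4, -1.3]
width: 0.0294
tool_pos: [0.4923, 0.2551, 0.2588]
wrist_force: [-0.3, -0.4, -0.4]
width: 0.0292
2393 [0.4923105  0.25510931 0.25879734] ((0.49404558539390564, 0.25362181663513184), (0.12905919551849365, 0.12967030704021454), 5.661824703216553) 0.028478246672863805
```

View pics/w3.png

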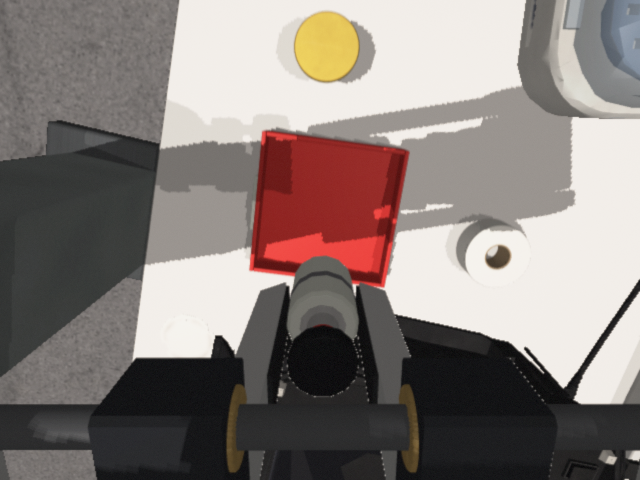

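The view shows the cartridge held upright, centred over the tray, with the cup at (326,46) clear. I'll lower it.

```bash
python3 -m handwheel '[[[0,0,0],[0.02,-0.02,-0.3],0.9],[[0,0,0],[0,0,-0.6],0.9],[[0,0,0],[0,0,-0.7],0.9],[[0,0,0],[0,0,-0.7],0.9],[[0,0,0],[0,0,-0.6],0.9]]' | grep -E "pos|wrist_f|width"
python3 -m handwheel '[[[0,0,0],[0,0,-0.5],0.9],[[0,0,0],[0,0,-0.3],0.9],[[0,0,0],[0,0,-0.15],0.9],[[0,0,0],[0,0,0],0.9],[[0,0,0],[0,0,0],0.9]]' | grep -E "pos|wrist_f|width"
```

```text
tool_pos: [0.494, 0.2486, 0.1125]
wrist_force: [-0.8, 0.4, -0.8]
width: 0.0293
tool_pos: [0.4959, 0.2509, 0.0698]
wrist_force: [1.2, 0.6, 0.4]
width: 0.0292
```

```bash
python3 -m handwheel '[[[0,0,0],[0,0,-0.06],0.9],[[0,0,0],[0,0,-0.06],0.9],[[0,0,0],[0,0,-0.04],0.9],[[0,0,0],[0,0,0],0.9]]' | grep -E "pos|wrist_f|width"
python3 -m handwheel '[[[0,0,0],[0,0,-0.02],0.9],[[0,0,0],[0,0,-0.02],0.9],[[0,0,0],[0,0,0],0.9]]' | grep -E "pos|wrist_f|width"
```

```text
tool_pos: [0.4948, 0.2509, 0.0604]
wrist_force: [0.3, 0.7, -1.2]
width: 0.0293
tool_pos: [0.4949, 0.2509, 0.0585]
wrist_force: [-0.5, -0.4, -1.3]
width: 0.0295
```

```bash
python3 -m handwheel '[[[0,0,0],[0,0,-0.02],0.9],[[0,0,0],[0,0,0],0.9]]' | grep -E "pos|wrist_f"
python3 -m handwheel '[[[0,0,0],[0,0,-0.015],0.9],[[0,0,0],[0,0,0],0.9]]' | grep -E "pos|wrist_f"
```

```text
tool_pos: [0.4951, 0.251, 0.0584]
wrist_force: [-1.9, -0.5, 3.2]
tool_pos: [0.4951, 0.251, 0.0583]
wrist_force: [-3.7, -0.4, 7.9]
```

```bash
python3 -m handwheel '[[[0,0,0],[0,0,0.01],0.9],[[0,0,0],[0,0,0],0.3],[[0,0,0],[0,0,0],0.3],[[0,0,0],[0,0,0],0.3],[[0,0,0],[0,0,0],0.3]]' | grep -E "pos|wrist_f|width"
python3 -m handwheel '[[[0,0,0],[0,0,0],0.3],[[0,0,0],[0,0,0.2],0.3],[[0,0,0],[0,0,0.4],0.3],[[0,0,0],[0,0,0.6],0.3],[[0,0,0],[0,0,0.6],0.3]]' | grep -E "pos|wrist_f|width"
python3 -m handwheel '[[[0,0,0],[0,0,0.6],0.3],[[0,0,0],[0,0,0.6],0.3],[[0,0,0],[0,0,0.4],0.3],[[0,0,0],[0,0,0],0.3],[[0,0,0],[0,0,0],0.3]]'
python3 - <<'E'
from h import *
o,p,d,W=wrist("w4")
m=(W[...,2]>.068)&(W[...,2]<.1)&(abs(W[...,1]-.25)<.05)&(abs(W[...,0]-.495)<.05)
P=W[m];print(len(P),cv2.minEnclosingCircle(P[:,:2].astype(np.float32)),np.median(P,0))
q,_=robot.snapshot("top")
cv2.imwrite("pics/end.png",np.vstack([p[100:400,:,::-1],q[190:290,:,::-1],])) 
E
```

```text
tool_pos: [0.495, 0.2509, 0.057]
wrist_force: [-0.7, -0.9, 0.2]
width: 0.0584
tool_pos: [0.4948, 0.2509, 0.1487]
wrist_force: [1.0, 0.8, 0.6]
width: 0.0658
time: 25.55
tool_pos: [0.4951, 0.2509, 0.2276]
ee_rot: [3.141, -0.0, 1.796]
wrist_force: [-0.3, -0.0, -0.6]
width: 0.066
finger_force: 0.0
924 ((0.4942772686481476, 0.2500867545604706), 0.012554396875202656) [0.49418823 0.25086053 0.08426201]
```

View pics/end.png

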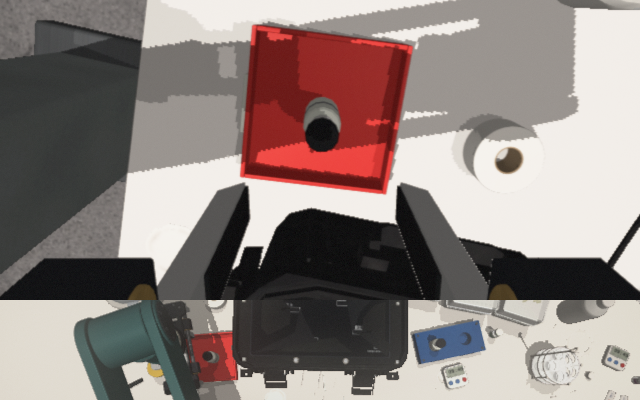

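The picture shows the hard cartridge upright in the tray at (322,130), its cap at 84 mm as expected. The good one is still in its left well, at (438,343) in the lower strip, and the arm is clear.

```bash
python3 -c "
from bench import robot
print(robot.close_job())"
```

```text
the job is handed in; nothing more can be done
None
```

I tested both cartridges and handed the job in: the left one is good (about 5.5 N at the red band) and stays in its well, and the right one is hard (held at about 12 N) and stands upright in the red tray.

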